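# Weigh the jar on the sliding-weight scale

### The job

Weigh the screw-top jar on the sliding-weight scale. Move the espresso cup, left in the pan from the last weighing, onto the black tray, keeping it upright and standing it flat beside the spice pot; stand the jar in the pan in its place; and slide the weight along the arm until the free arm rests level, its pointer opposite the index. Leave the other jars and the tin where they stand.

Things in the scene. Friction and masses are not known exactly. Their poses are not given: they have to be found in the camera images.
- scale: Sliding-weight kitchen scale, fixed: white base 86 x 430 x 28 mm (140 mm to local +y, 290 mm to -y). Origin on the worktop under the pivot; z up; pan at +y, graduated arm along -y. Pivot axis along x, 95 mm up; its cheeks reach 105 mm. A narrow gate round the arm at y -236 mm is 143 mm high, the index post at y -280 mm 130 mm.
- beam (a joint): Tilt of the arm about the pivot (rad): 0 level, + pan down and arm end up; stops at +-0.12. Level with the pan empty and the poise at 0. Between the stops it settles, within about 1.5 s, at a tilt in proportion to the imbalance: about 0.0077 rad for each mm the poise is off balance (poise further out: tilt falls). While something holds the poise the tilt tells nothing.
- poise (a joint): Travel of the sliding weight along the arm (m), 0 (45 mm from the pivot) to 0.155 (200 mm from the pivot); it grows away from the pan. Stays where left; slides with about 1.2 N. Balance: about 0.39 mm of travel per gram in the pan.
- poise_grip (a point): Middle of the weight's grip: a steel crossbar, 16 mm thick and 30 mm long, lying across the arm (local x of the scale), 37 mm above the arm's centre line. Below it a neck 8 mm (along the arm) x 10 mm; the weight's block, 34 x 36 mm, begins 26 mm below the bar's centre. It tilts with the arm; z of the point is along the bar's upright.
- pan_center (a point): Centre of the pan's inner floor: round steel dish, 138 mm inside at the floor, rim 154 mm across and 7 mm high. A linkage keeps it level; its centre is 110 mm from the pivot, 125 mm above the worktop with the arm level, 112 mm at the lower stop, where it starts.
- pointer_tip (a point): Tip of the pointer at the end of the arm, 266 mm from the pivot.
- level_index (a point): Mark on the fixed post, at the middle of a small black index block 13 mm high; the pointer tip points at it when the arm is level.
- espresso: Small striped cup with one ear, 52 mm high, 145 to 220 g. Origin under it, z up. The round bowl's axis stands at local y +12 mm, its base 44 mm, its mouth 63 mm across; the ear lies at local -y, reaching to y -44 mm, 14 mm thick. Hollow, walls about 4 mm.
- tray: Black tray, fixed, 150 (x) x 230 (y) mm, rim 13 mm high and 3 mm thick, floor 3 mm. Origin: centre of its underside, z up.
- screw_jar: The jar to weigh: round clear jar with white contents and a dark brown screw lid, 59 mm across, 85 mm high, weight unknown (165 to 315 g). Origin under its centre, z up.
- pea_tin: Bystander: unopened tin, 57 mm across, 72 mm high. Origin under its centre.
- honey_jar: Bystander: honey jar with a grey lid, 71 mm across, 110 mm high. Origin under its centre.
- red_spice: Bystander: slim spice jar with a red cap, 45 mm across, 106 mm high. Origin under its centre.
- spice_pot: Bystander: spice jar with a brown cap standing somewhere on the tray, 45 mm across, 100 mm high. Origin under its centre.

How it is judged:
By the outcome, as a careful person would: the job done as asked, in the order asked, and still so for the second after the job is handed in, with the robot touching nothing.
It also fails if it takes over 72 s, if anything falls off the work surface, if the arm or the gripper's body presses on something with over 40 N, if the wrist force passes 120 N, or if a joint passes its speed limit or range.

### The arm

A 6-joint arm with a two-finger parallel gripper is mounted at the origin on a cart in front of the work surface, level with it; the furniture and walls round the work are solid. World frame = base frame: x ahead of the robot, y to its left, z up, the work surface at z = 0. Lengths are in m, angles in rad, forces in N, time in s.
With the tool pointing down it reaches from about 0.325 to 0.775 m from the base axis. Payload 5.5 kg.
Tool frame: the origin (TCP) lies between the finger pads; the fingertips stand 8 mm ahead of it and the grasp point (between the pads) lies 11 mm behind it (manip.tcp_to_tips is the distance from the TCP to the fingertips, in m); z points along the fingers, y is the line along which they close (so a half turn about z gives the same grasp; the last joint's range is limited). The gripper opens to 88 mm and grips with 3 to 60 N. Pads are 20 mm wide; open, the fingers measure 115 mm over their backs; the gripper's body (75 mm by 178 mm) begins 61 mm behind the grasp point.
Start: joints at [1.189, 0.091, 1.231, -0, 1.82, -0.057], TCP at [0.191, 0.569, 0.231] pointing down, gripper open.
Joint ranges: [-2.87, 2.87], [-0.86, 2.18], [0.17, 2.46], [-1.51, 4.65], [0.06, 2.69], [-2.65, 2.65]. Speed limits (rad/s): [2.57, 2.57, 3.01, 3.14, 3.14, 3.14].

### API

Orientations are given as a unit quaternion [w, x, y, z].
In Python, from bench import manip, vision, sensors gives the robot as it stands (manip), with the cameras (vision) and the readings (sensors). Calls block until the motion is done:
- manip.move_to(position, orientation): joint-space move of the TCP to a pose.
- manip.move_l(position, speed=0.15, orientation=None): straight line of the TCP; orientation=None keeps the orientation; speed is the mean speed in m/s.
- manip.movej(angles): joint-space move.
- manip.gripper_open() and manip.close(): open the fingers fully, or close them until they stop; the grip force is fixed at half the most.
- manip.hold(seconds).
- manip.inverse_kinematics(position, orientation): joint angles nearest the present ones, or None.
- sensors.state(): the state.
- vision.get_image(name): name is "scene" or "top" or "wrist"; returns a dict with "frame" (480x640x3 uint8, blue, green, red), "depth" (480x640 float32, m along the optical axis (not along the pixel's ray), 0 where there is no reading), "camera_matrix" (3x3 intrinsics, pixels), "k1" (the pictures are not rectified: a ray, as slopes to the right and down, at radius r is drawn at 1 + k1 r^2 times it, then the intrinsics apply), "view" (4x4, takes a point from world to camera coordinates). Camera axes: x right, y up, looking along -z (the intrinsics and any distortion apply to the point x, -y, -z); pixel columns grow to the right and rows downward; lengths in m; the calibration is good to about 2 mm. A picture is of the moment at which its call begins.
A pose or a line that the arm cannot do raises manip.IKError and nothing moves.
- manip.job_done(): hands the job in; it is judged then, once.
The state is a dict: "time": time; "joint_pos": joint angles; "dq": joint speeds; "joint_torque": joint torques, N m; "ee_pos": TCP position; "ee_rot": TCP orientation; "ft_force": force on the tool from outside, world axes, zero at the start; "moment": the same for the moment, N m; "finger_gap": finger opening in m; "finger_force": force on a finger pad.
Only numpy, scipy, OpenCV 4.12 (cv2) and the standard library are available. Lean on these libraries where they do the work, as an engineer would, in place of code of your own. Each camera call takes 0.05 s, during which the arm holds its last target. There are 200 camera calls.

## Working session

There is one attempt and no reset: what is moved stays moved. The work goes in short steps, each a Python script; the robot and the scene stay as the last script left them, time stands still between calls to the robot, and variables do not carry over. Pictures are saved under pics/ and viewed, at most 10 in all, crops included, and the job is handed in when it is done.

```bash
ls; mkdir -p pics
cat > h.py <<'E'
import numpy as np, cv2
from bench import manip, vision, sensors
def shot(n,save=None):
    im=vision.get_image(n)
    if save: cv2.imwrite('pics/'+save+'.png',im['frame'])
    np.savez('/tmp/%s.npz'%(save or n),**{k:np.array(v) for k,v in im.items()})
    return im
def rays(im,uv):
    K=np.array(im['camera_matrix']);k1=float(im['k1']);uv=np.atleast_2d(np.float64(uv))
    p=cv2.undistortPoints(uv.reshape(-1,1,2),K,np.array([k1,0,0,0,0.])).reshape(-1,2)
    V=np.array(im['view']);R=V[:3,:3];t=V[:3,3]
    d=np.c_[p[:,0],-p[:,1],-np.ones(len(p))]
    return -R.T@t, d@R     # d has unit depth
def plane(im,uv,z):
    c,d=rays(im,uv); return c+d*((z-c[2])/d[:,2])[:,None]
def dep(im,uv):
    uv=np.atleast_2d(uv); c,d=rays(im,uv); i=np.int32(np.round(uv))
    return c+d*im['depth'][i[:,1],i[:,0]][:,None]
def cloud(im):
    v,u=np.mgrid[:480,:640]; uv=np.c_[u.ravel(),v.ravel()]
    return dep(im,uv).reshape(480,640,3)
def load(n): 
    z=np.load('/tmp/%s.npz'%n); return {k:z[k] for k in z}
E
python3 - <<'E'
from h import *
for n in('scene','top','wrist'):
    im=shot(n,n+'0'); print(n,rays(im,[[320,240]]),im['k1'])
s=sensors.state();print(s['time'],s['ee_rot'],s['finger_gap'])
E
```

```text
bench.py
pics
scene (array([-0.12166191, -0.83559983,  1.08799355]), array([[ 0.45285114,  0.55964655, -0.69410412]])) -0.06484072967817754
top (array([ 0.42229236, -0.05966704,  1.73328959]), array([[ 0.09014339,  0.01808643, -0.99591738]])) -0.20469269245682323
wrist (array([0.12738294, 0.59009315, 0.38258397]), array([[ 0.24052859, -0.09664954, -0.96595699]])) 0.01881463458183402
0.15 [-1.48311022e-04  1.61670333e-01  9.86844558e-01 -7.06702868e-04] 0.08801196493188089
```

View pics/top0.png

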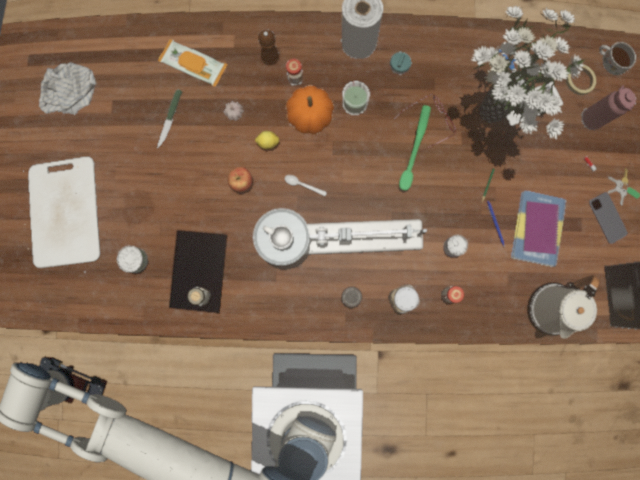

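View pics/scene0.png

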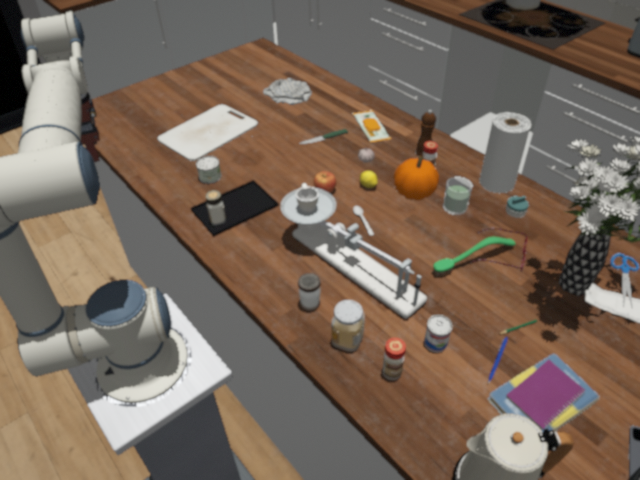

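The top view shows the pan and cup at (281,237) with the ear toward the upper left. The arm runs right to (420,233) with the poise near (345,236), the tray is at (198,271) and the spice pot at (198,297). The dark-lid jar is at (352,297), honey at (405,298), red spice at (454,295) and the tin at (457,245). The scene view agrees.

Run:
```python
from h import *
im=load('top0'); P=cloud(im)
for n,u,v in [('cup',281,238),('pot',198,297),('jar',352,297),('honey',405,298),('red',454,295),('tin',457,245),('poise',345,236),('baseR',422,243),('baseR2',421,221),('trayc',198,265),('table',250,330),('tl',176,231),('tr',227,233),('br',220,312),('bl',170,308)]:
    print(n,P[v,u].round(3))
f=im['frame'].astype(int)
# white base: height 0.02..0.04
m=(abs(P[...,2]-.028)<.008)&(f.min(2)>130);m[:200]=0;m[280:]=0;m[:,:290]=0;m[:,440:]=0
r=cv2.minAreaRect(np.argwhere(m)[:,::-1].astype(np.float32));b=cv2.boxPoints(r);print('base',plane(im,b,.028).round(4))
m=(f.max(2)<45);m[:220]=0;m[320:]=0;m[:,:160]=0;m[:,235:]=0
r=cv2.minAreaRect(np.argwhere(m)[:,::-1].astype(np.float32));b=cv2.boxPoints(r);print('tray',plane(im,b,.013).round(4),m.sum())
def roll(d): pass
# wrist camera pose in TCP frame
w=load('wrist0');V=w['view'];s=sensors.state();from scipy.spatial.transform import Rotation as R
q=s['ee_rot'];Rt=R.from_quat(np.r_[q[1:],q[0]]).as_matrix();c=-V[:3,:3].T@V[:3,3]
print('cam in tcp',Rt.T@(c-s['ee_pos']), (V[:3,:3]@Rt).round(3)); print(w['camera_matrix'])
```

```text
cup [0.572 0.076 0.117]
pot [0.406 0.302 0.101]
jar [ 0.416 -0.121  0.083]
honey [ 0.416 -0.264  0.113]
red [ 0.427 -0.4    0.105]
tin [ 0.567 -0.414  0.071]
poise [ 0.578 -0.097  0.146]
baseR [ 0.575 -0.322  0.023]
baseR2 [ 0.638 -0.318  0.028]
trayc [0.498 0.326 0.005]
table [ 0.313  0.169 -0.003]
tl [0.595 0.392 0.02 ]
tr [ 0.594  0.245 -0.   ]
br [0.363 0.257 0.004]
bl [ 0.37   0.408 -0.002]
base [[ 0.6235  0.0213  0.028 ]
 [ 0.6437 -0.3192  0.028 ]
 [ 0.5584 -0.323   0.028 ]
 [ 0.5386  0.016   0.028 ]]
tray [[0.3753 0.4044 0.013 ]
 [0.5934 0.3911 0.013 ]
 [0.5825 0.2476 0.013 ]
 [0.3663 0.2617 0.013 ]] 1047
cam in tcp [ 6.75685093e-02 -1.29390087e-04 -1.52789211e-01] [[-0.     1.     0.001]
 [ 0.969 -0.     0.249]
 [ 0.249  0.001 -0.969]]
[[341.89184797   0.         324.25279671]
 [  0.         341.89184797 236.36060008]
 [  0.           0.           1.        ]]
```

```bash
cat >> h.py <<'E'
def Q(phi): return np.array([0,np.cos(phi/2),np.sin(phi/2),0])
E
python3 - <<'E'
from h import *
for n,p in [('wA',(.55,.22,.30)),('wB',(.55,.05,.30)),('wC',(.53,-.14,.30))]:
    manip.move_to(p,Q(np.pi-.0)); shot('wrist',n); print(sensors.state()['time'],sensors.state()['joint_pos'])
a=[cv2.imread('pics/%s.png'%n) for n in('wA','wB')]
cv2.imwrite('pics/wAB.png',cv2.resize(np.vstack(a),None,fx=.62,fy=.62,interpolation=cv2.INTER_AREA))
E
```

```text
2.0333 [ 3.24654684e-01  9.67617032e-02  1.10131160e+00  2.50494537e-04
  1.94379876e+00 -1.24738440e+00]
2.8 [ 3.13396937e-02 -1.17687180e-02  1.21265720e+00  8.20470612e-04
  1.94061540e+00 -1.54077837e+00]
3.6333 [-3.17333289e-01 -2.29499875e-02  1.22364053e+00  7.86804134e-04
  1.94090915e+00 -1.89010966e+00]
```

View pics/wAB.png

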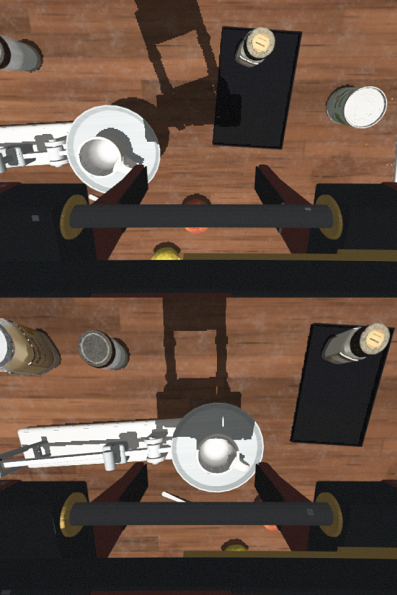

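View pics/wC.png

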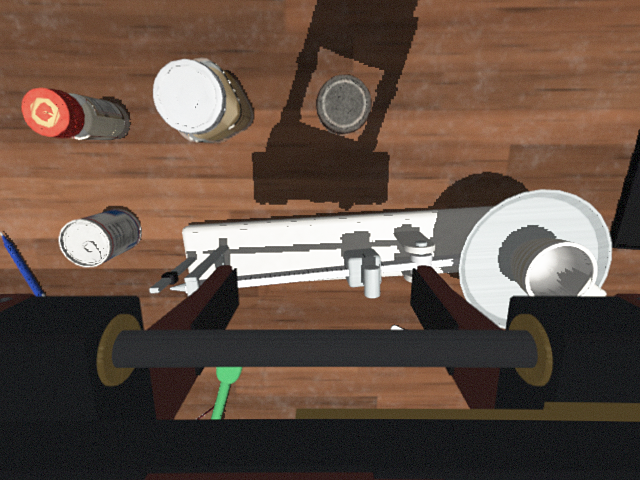

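wA and wB (stacked) show the tray, the spice pot near the tray's inner edge, and the cup a bit off the pan's centre with its ear to the lower right. wC shows the jar lid at (343,103), the poise bar near (372,275) and the cup at (560,272) with its ear at (597,292). I'll zoom in on the cup and poise.

Run:
```python
from h import *
b=cv2.imread('pics/wB.png')[160:320,150:450]; a=cv2.imread('pics/wA.png')[150:330,90:290]
t=cv2.imread('pics/top0.png')[200:275,245:435]
o=np.zeros((590,780,3),np.uint8)
o[:320,:600]=cv2.resize(b,(600,320),interpolation=2)
o[325:325+252,:280]=cv2.resize(a,(280,252),interpolation=2)
o[325:325+190,290:290+481]=cv2.resize(t,(481,190),interpolation=2)
cv2.imwrite('pics/z1.png',o)
for n in('wA','wB','wC'):
    im=load(n);P=cloud(im)
    # cup rim cloud: z from .15 to .175
    m=(P[...,2]>.150)&(P[...,2]<.175)&(np.hypot(P[...,0]-.575,P[...,1]-.078)<.07)
    q=P[m]; print(n,m.sum(), q.mean(0) if len(q) else None)
    if m.sum()>20:
        x,y=q[:,0],q[:,1]; print(' x',x.min(),x.max(),' y',y.min(),y.max(), 'zmax',np.percentile(q[:,2],98))
```

```text
wA 2085 [0.57630661 0.0767097  0.15927737]
 x 0.5420826056732762 0.6048703320078356  y 0.041578891756767655 0.12013209746401438 zmax 0.16358737765349163
wB 1651 [0.57955088 0.08173951 0.159916  ]
 x 0.5422863465187309 0.6043631668753424  y 0.043391426087588114 0.1232065407648684 zmax 0.16346376904216764
wC 1785 [0.56901748 0.07863937 0.15830165]
 x 0.5422329069003071 0.5976814595556375  y 0.041750771704191864 0.11881309903861675 zmax 0.16316038260466276
```

View pics/z1.png

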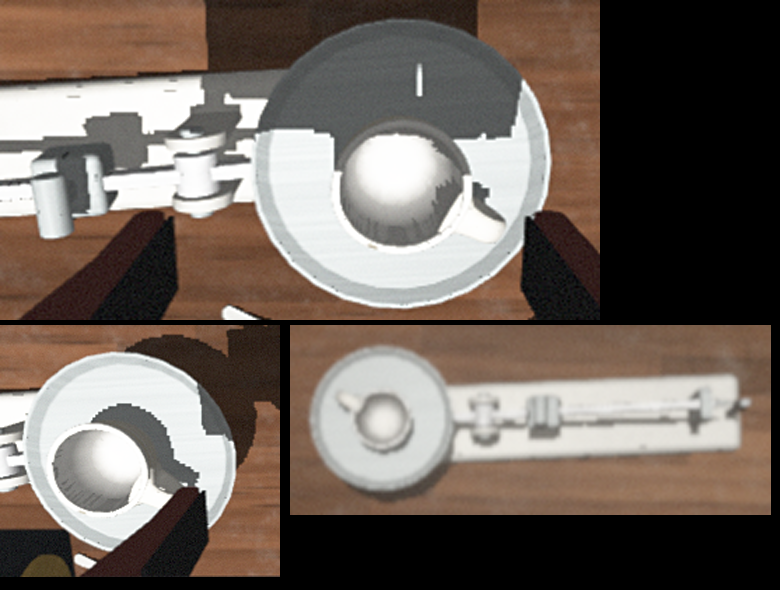

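Run:
```python
from h import *
from scipy.optimize import least_squares
C={n:cloud(load(n)) for n in('wA','wB','wC')}
def circ(q,r=None):
    f=lambda p:np.hypot(q[:,0]-p[0],q[:,1]-p[1])-p[2]
    s=least_squares(f,[*q[:,:2].mean(0),.03],loss='soft_l1',f_scale=.001);return s.x.round(4)
for n,P in C.items():
    X=P.reshape(-1,3)
    q=X[(X[:,2]>.1615)&(X[:,2]<.17)&(np.hypot(X[:,0]-.5735,X[:,1]-.0735)<.034)]
    c=circ(q); print(n,'rim',c,len(q), np.median(q[:,2]))
    d=np.hypot(X[:,0]-c[0],X[:,1]-c[1]); e=X[(d>.036)&(d<.06)&(X[:,2]>.125)&(X[:,2]<.168)]
    if len(e): 
        v=e[:,:2].mean(0)-c[:2]; print(' ear',len(e),np.degrees(np.arctan2(v[1],v[0])),'dmax',np.hypot(*(e[:,:2]-c[:2]).T).max(),'z',np.percentile(e[:,2],[2,50,98]))
    fl=X[(np.hypot(X[:,0]-.5775,X[:,1]-.078)<.06)&(X[:,2]<.12)&(X[:,2]>.1)];print(' floor',np.median(fl[:,2]) if len(fl) else 0)
    pr=X[(abs(np.hypot(X[:,0]-.5775,X[:,1]-.078)-.075)<.008)&(X[:,2]>.115)&(X[:,2]<.13)&(X[:,1]>.03)]
    if len(pr)>50: print(' panrim',circ(pr), np.median(pr[:,2]))
    for nm,x,y,z0,z1,R in [('jar',.416,-.121,.075,.1,.05),('pot',.406,.302,.09,.12,.04),('honey',.416,-.264,.1,.13,.06),('tin',.567,-.414,.06,.09,.05)]:
        q=X[(np.hypot(X[:,0]-x,X[:,1]-y)<R)&(X[:,2]>z0)&(X[:,2]<z1)]
        if len(q)>100:
            a=q[:,:2]; zt=np.median(q[:,2]); t=a[abs(q[:,2]-zt)<.004]; (cx,cy),r=cv2.minEnclosingCircle(t.astype(np.float32)); print(' ',nm,len(q),round(cx,4),round(cy,4),round(r,4),'z',zt.round(4))
    q=X[(abs(X[:,0]-.585)<.05)&(X[:,1]<-.06)&(X[:,1]>-.2)&(X[:,2]>.11)&(X[:,2]<.18)]
    if len(q)>20: 
        t=q[q[:,2]>np.percentile(q[:,2],98)-.006]; print(' poise zmax',np.percentile(q[:,2],98),'bar',t.mean(0),t.min(0),t.max(0))
# tray from wA colour
im=load('wA');f=im['frame'].astype(int);P=C['wA']
m=((f.max(2)<60)&(abs(P[...,2])<.02)&(abs(P[...,0]-.48)<.14)&(abs(P[...,1]-.325)<.1))
m=cv2.morphologyEx(m.astype(np.uint8),cv2.MORPH_OPEN,np.ones((7,7)))
q=P[m>0]; print('tray',cv2.boxPoints(cv2.minAreaRect(q[:,:2].astype(np.float32))).round(4), cv2.minAreaRect(q[:,:2].astype(np.float32)))
```

```text
wA rim [0.5731 0.0742 0.0292] 743 0.16232199260039992
 ear 300 64.84958633860437 dmax 0.050074770083197474 z [0.13292088 0.15910804 0.16387833]
 floor 0.11092808125783316
 panrim [0.5777 0.0776 0.0735] 0.1171557767967718
  jar 600 0.4228 -0.1022 0.0228 z 0.0814
  pot 2002 0.4095 0.31 0.0223 z 0.1019
 poise zmax 0.14286485220521544 bar [ 0.59166984 -0.08447875  0.14030456] [ 0.57347622 -0.08720154  0.13693634] [ 0.60318698 -0.08248841  0.14479835]
wB rim [0.5732 0.0739 0.0294] 644 0.1622768226400955
 ear 291 64.63360748524192 dmax 0.05413473502590991 z [0.13500446 0.16022306 0.16340593]
 floor 0.11083362131773145
 panrim [0.5777 0.0767 0.0737] 0.11691951744914247
  jar 2912 0.4191 -0.1188 0.0287 z 0.0838
  pot 2350 0.4091 0.3103 0.0238 z 0.1017
  honey 987 0.4209 -0.2486 0.0275 z 0.1074
 poise zmax 0.14669986544807923 bar [ 0.58754711 -0.09068071  0.14469672] [ 0.57325036 -0.10025341  0.14071261] [ 0.60274185 -0.08391509  0.14841367]
wC rim [0.5732 0.0732 0.0296] 454 0.16220574569428192
 ear 103 65.92676629548998 dmax 0.04995237531745047 z [0.15835131 0.16156811 0.16311398]
 floor 0.11063687588299098
 panrim [0.5771 0.0765 0.0734] 0.11684620687234515
  jar 2608 0.4192 -0.1191 0.0285 z 0.0838
  honey 4189 0.4159 -0.2671 0.0329 z 0.1084
  tin 2136 0.5701 -0.4145 0.0293 z 0.0679
 poise zmax 0.14640530458743223 bar [ 0.58741994 -0.0927606   0.14467633] [ 0.5727059  -0.10044877  0.14048372] [ 0.60296964 -0.08492649  0.14807609]
tray [[0.361  0.2312]
 [0.5893 0.2169]
 [0.6006 0.3996]
 [0.3724 0.4138]] ((0.4808163046836853, 0.31537771224975586), (0.18303774297237396, 0.2287093847990036), 86.43201446533203)
```

```bash
cat >> h.py <<'E'
def st(tag=''):
    s=sensors.state(); print(tag,'t%.2f'%s['time'],'p',np.round(s['ee_pos'],4),'gap%.4f'%s['finger_gap'],'ff',np.round(s['finger_force'],1),'ft',np.round(s['ft_force'],2)); return s
E
python3 - <<'E'
from h import *
a=np.radians(65); g=np.array([.5732,.0738])+.046*np.array([np.cos(a),np.sin(a)])
manip.move_to([*g,.23],Q(a)); st()
manip.move_l([*g,.136],.12); st('down')
manip.close(); st('closed')
manip.move_l([*g,.24],.10); manip.hold(.2); st('up')
shot('wrist','w2');shot('scene','s2')
a=cv2.imread('pics/s2.png')[120:300,180:440]
cv2.imwrite('pics/z2.png',np.vstack([cv2.resize(a,(433,300)),cv2.resize(cv2.imread('pics/w2.png'),(400,300))[:, :] if 0 else cv2.copyMakeBorder(cv2.resize(cv2.imread('pics/w2.png'),(400,300)),0,0,0,33,0)]))
E
```

```text
t5.74 p [0.5926 0.1155 0.2301] gap0.0875 ff 0.0 ft [0.38 0.33 0.37]
down t6.67 p [0.5931 0.1155 0.1371] gap0.0877 ff 0.0 ft [1.04 0.39 0.21]
closed t7.83 p [0.5927 0.1156 0.1362] gap0.0123 ff 34.1 ft [0.49 0.39 1.7 ]
up t9.22 p [0.5924 0.1155 0.2392] gap0.0124 ff 33.2 ft [ 0.28  0.64 -2.68]
```

View pics/z2.png

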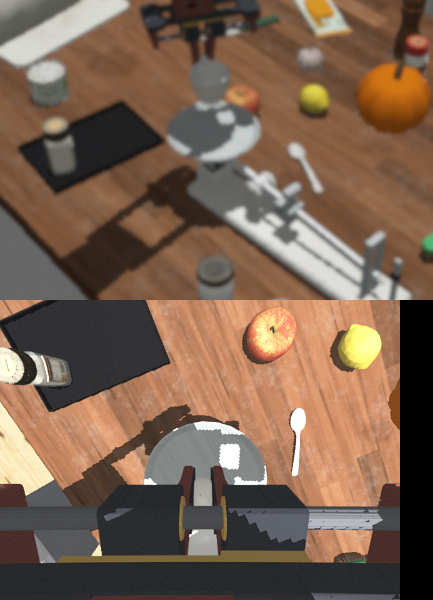

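The cup is held by its ear and clear of the pan; it looks upright. Next I'll place it on the tray, feeling for contact.

Run:
```python
from h import *
p=np.array([.551,.326])
manip.move_to([*p,.20],Q(0)); st()
manip.move_l([*p,.036],.12); manip.hold(.2); f0=st('low')['ft_force'][2]
z=.036
while z>.022:
    z-=.0015; manip.move_l([*p,z],.03); f=sensors.state()['ft_force'][2]
    if f-f0>1.2: break
st('touch %.4f'%z)
manip.hold(.15); manip.gripper_open(); st('open')
manip.move_l([*p,.15],.15); 
w=shot('wrist','w3'); P=cloud(w); X=P.reshape(-1,3)
q=X[(np.hypot(X[:,0]-.505,X[:,1]-.326)<.045)&(X[:,2]>.035)&(X[:,2]<.09)]
print(len(q),np.percentile(q[:,2],[50,90,98]),q.min(0),q.max(0)) if len(q) else 0
t=q[q[:,2]>np.percentile(q[:,2],98)-.012]
A=np.c_[t[:,:2],np.ones(len(t))];print('plane',np.linalg.lstsq(A,t[:,2],rcond=None)[0])
manip.move_to([.50,.20,.30],Q(np.pi)); shot('wrist','w4'); st()
```

```text
t10.64 p [0.5513 0.3256 0.2002] gap0.0124 ff 33.2 ft [-0.25  0.14 -1.82]
low t12.36 p [0.5513 0.3261 0.0367] gap0.0123 ff 33.2 ft [ 0.23  0.36 -2.39]
touch 0.0270 t13.86 p [0.5513 0.3261 0.0276] gap0.0124 ff 33.9 ft [0.1  0.19 0.19]
open t15.23 p [0.551 0.326 0.027] gap0.0876 ff 0.0 ft [-0.19  0.01  0.09]
2588 [0.05201951 0.05385856 0.0545191 ] [0.47627079 0.29399422 0.03500169] [0.54990614 0.35646113 0.0557384 ]
plane [ 0.04643879 -0.00027278  0.02755922]
 t19.08 p [0.5    0.2001 0.2998] gap0.0881 ff 0.0 ft [-0.03  0.31 -1.02]
```

View pics/w4.png

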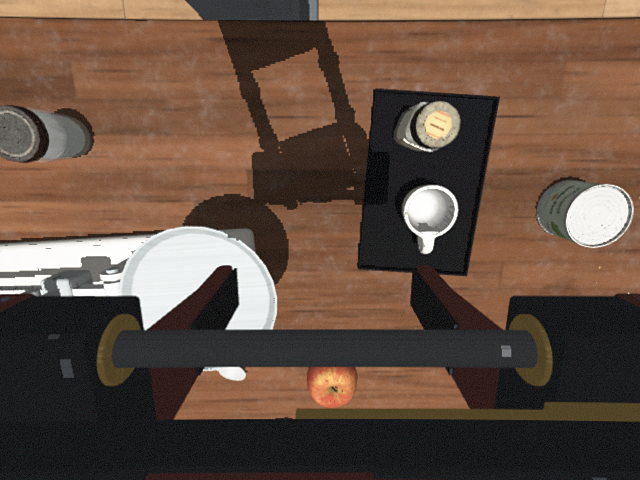

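The cup stands flat on the tray with its rim at z = 0.0545, in the middle at (430,210) with the ear toward +x, beside the pot at (437,122). The pan is empty. Next is the jar.

Run:
```python
from h import *
h=np.pi/2; p=np.array([.4192,-.119]); c=np.array([.5775,.077])
def wz(n=12):
    v=[]
    for _ in range(n): manip.hold(.03); v.append(sensors.state()['ft_force'][2])
    return np.mean(v),np.std(v)
manip.move_to([*p,.17],Q(h)); print(wz())
manip.move_l([*p,.044],.15); manip.close(); st('closed')
manip.move_l([*p,.17],.15); manip.hold(.2); print(wz()); st('up')
manip.move_l([*p,.27],.25)
manip.move_to([*c,.27],Q(h))
manip.move_l([*c,.163],.12); manip.hold(.15); f0=st('low')['ft_force'][2]
z=.163
while z>.150:
    z-=.0015; manip.move_l([*c,z],.03); f=sensors.state()['ft_force'][2]
    if f-f0>1.8: break
manip.hold(.15); st('touch %.4f'%z); manip.gripper_open(); st('open')
manip.move_l([*c,.28],.2); st()
manip.move_to([.55,-.02,.30],Q(np.pi)); shot('wrist','w5'); st()
```

```text
(np.float64(0.08659296163931923), np.float64(0.5903296639725382))
closed t22.41 p [ 0.4193 -0.119   0.0442] gap0.0564 ff 30.0 ft [-0.02 -0.34  1.11]
(np.float64(-2.339008432104976), np.float64(0.4752896530849998))
up t24.00 p [ 0.4192 -0.119   0.17  ] gap0.0559 ff 30.0 ft [-0.32 -0.08 -1.64]
low t26.73 p [0.578  0.077  0.1642] gap0.0560 ff 30.0 ft [ 0.48 -0.55 -2.63]
touch 0.1555 t28.13 p [0.5776 0.077  0.1558] gap0.0561 ff 30.0 ft [-0.29 -0.37  0.69]
open t28.81 p [0.5775 0.077  0.1555] gap0.0877 ff 0.0 ft [ 0.29  0.85 -0.44]
 t29.58 p [0.5773 0.077  0.2787] gap0.0880 ff 0.0 ft [ 0.32  0.76 -0.3 ]
 t31.17 p [ 0.5499 -0.0198  0.2995] gap0.0878 ff 0.0 ft [-0.16  0.18  0.42]
```

View pics/w5.png

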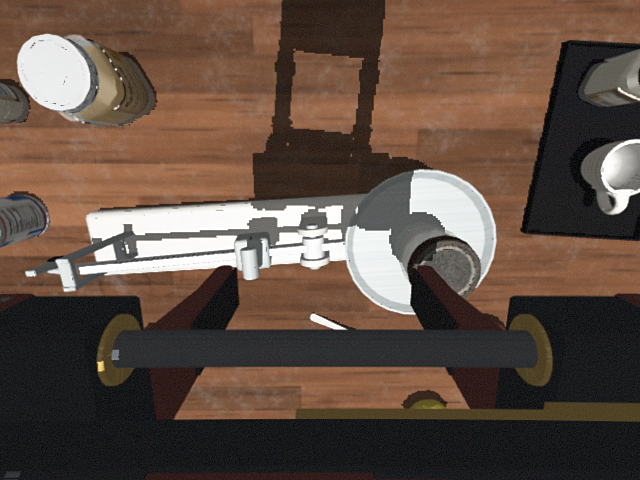

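The jar stands in the pan with the beam at its lower stop. The lift weighs about 247 g, so the travel should be about 97 mm; the poise is now at about 20 mm. Next I'll slide it.

```bash
cat >> h.py <<'E'
from scipy.spatial.transform import Rotation as Rn
O=np.array([.5841,-.032,0]); TH=.059
def frame(t):
    S=Rn.from_euler('z',TH).as_matrix(); xs,ys,z=S.T
    u=-ys*np.cos(t)+z*np.sin(t); n=z*np.cos(t)+ys*np.sin(t); return xs,u,n
def barpose(t,travel,up=0.):
    xs,u,n=frame(t); b=O+[0,0,.095]+(.045+travel)*u+.037*n
    q=Rn.from_matrix(np.c_[-xs,-u,-n]).as_quat(); return b+(up+.002-.011)*n, np.r_[q[3],q[:3]]
def slide(t,a,b,clear=.07,speed=.08):
    p,q=barpose(t,a,clear); manip.move_to(p,q)
    manip.move_l(barpose(t,a)[0],.12); st('at bar'); manip.close(); st('gripped')
    manip.move_l(barpose(t,b)[0],speed); manip.hold(.15); st('slid')
    manip.gripper_open(); manip.move_l(barpose(t,b,clear)[0],.15); st('clear')
E
python3 - <<'E'
from h import *
w=load('w5');X=cloud(w).reshape(-1,3); xs,ys,_=Rn.from_euler('z',TH).as_matrix().T
L=np.c_[(X-O)@xs,(X-O)@ys,X[:,2]]
q=L[(abs(L[:,0])<.03)&(L[:,1]<-.045)&(L[:,1]>-.1)&(L[:,2]>.135)&(L[:,2]<.16)]
print('bar local',len(q),q.min(0),q.max(0),np.median(q,0))
slide(.12,.0205,.0975)
xs_,u,n=frame(0)
manip.move_to(O+.17*u+[0,0,.27]-.0*xs_,barpose(0,0)[1]); manip.hold(.5); shot('wrist','w6'); st()
E
```

```text
bar local 531 [-0.01426271 -0.06821249  0.13539015] [ 0.01563234 -0.05202825  0.14892693] [-0.00068644 -0.05852648  0.14475326]
at bar t32.47 p [ 0.5882 -0.0935  0.132 ] gap0.0878 ff 0.0 ft [ 0.33  0.21 -0.47]
gripped t33.58 p [ 0.5877 -0.0935  0.1306] gap0.0154 ff 30.0 ft [ 0.23 -0.69 -0.42]
slid t34.84 p [ 0.5925 -0.1697  0.1399] gap0.0154 ff 30.0 ft [ 5.48 -1.14 -1.58]
clear t36.64 p [ 0.5917 -0.1615  0.2087] gap0.0878 ff 0.0 ft [-0.62  0.05 -0.27]
 t37.58 p [ 0.5941 -0.2013  0.2699] gap0.0876 ff 0.0 ft [-0.46  0.71  0.44]
```

View pics/w6.png

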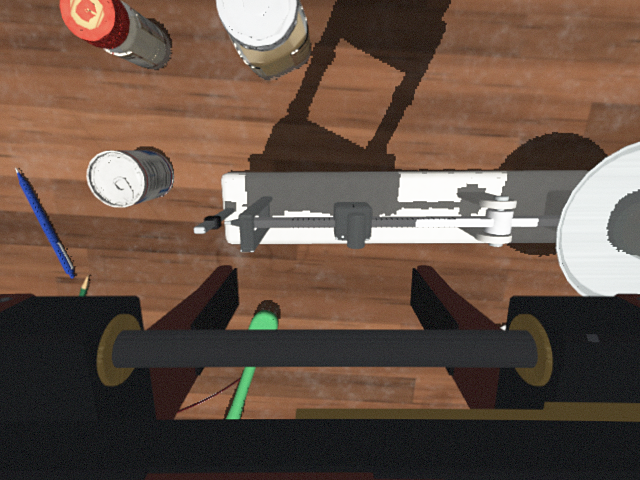

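The poise is now mid-arm at (352,225), with the gate at (250,222) and the pointer/index at (205,225). Next I'll measure the tilt from the arm line in depth, using the w5 view (known tilt 0.12) and w0-level geometry as checks.

```bash
cat >> h.py <<'E'
def loc(im):
    X=cloud(im).reshape(-1,3); xs,ys,_=Rn.from_euler('z',TH).as_matrix().T
    return np.c_[(X-O)@xs,(X-O)@ys,X[:,2]]
def tilt(im,verbose=1):
    L=loc(im); L=L[(L[:,2]>.05)&(L[:,2]<.18)]
    bar=L[(abs(L[:,0])<.016)&(L[:,1]<-.04)&(L[:,1]>-.215)&(L[:,2]>.118+.0)]
    yb=None
    if len(bar)>30:
        top=bar[bar[:,2]>np.percentile(bar[:,2],95)-.005]; yb=(top[:,1].min()+top[:,1].max())/2
        if verbose: print('bar y',yb,top[:,1].min(),top[:,1].max(),'xrange',top[:,0].min(),top[:,0].max(),'ztop',np.percentile(top[:,2],95))
    a=L[(abs(L[:,0])<.012)&(L[:,1]<-.03)&(L[:,1]>-.225)]
    a=a[(abs(a[:,1]-(yb or 9))>.032)]
    # arm top: per y bin upper quantile
    ys=[];zs=[];xx=[]
    for y0 in np.arange(-.225,-.03,.006):
        b=a[abs(a[:,1]-y0)<.003]
        if len(b)>6: ys.append(y0);zs.append(np.percentile(b[:,2],80));xx.append(np.median(b[:,0]))
    ys=np.array(ys);zs=np.array(zs)
    from scipy.stats import theilslopes
    r=theilslopes(zs,ys)
    if verbose:
        print('arm slope tilt',-np.arctan(r[0]).round(4),'z at pivot',r[1].round(4),'yawres',theilslopes(xx,ys)[:2]); print(np.c_[ys,zs].round(4).tolist())
    fl=L[(np.hypot(L[:,0],L[:,1]-.11)<.06)&(abs(L[:,2]-.125)<.02)]
    if len(fl)>200: 
        h=np.median(fl[:,2]); print('pan z',h.round(4),'tilt~',np.arcsin((.1239-h)/.11).round(4))
E
python3 - <<'E'
from h import *
for n in('w5','wC','w6'):
    print(n); tilt(load(n))
L=loc(load('w6')); q=L[(abs(L[:,0])<.02)&(L[:,1]<-.245)&(L[:,1]>-.31)&(L[:,2]>.07)&(L[:,2]<.16)]
for y0 in np.arange(-.305,-.245,.004):
    b=q[abs(q[:,1]-y0)<.002]; print(y0.round(3),len(b),np.percentile(b[:,2],[10,50,90]).round(4) if len(b) else '',np.median(b[:,0]).round(4) if len(b) else '')
E
```

```text
w5
bar y -0.059884897864294954 -0.06717462667832377 -0.052595169050266136 xrange -0.014163649956713768 0.015632341386291874 ztop 0.14686290463828058
arm slope tilt 0.1196 z at pivot 0.1025 yawres (np.float64(-0.003093618018314437), np.float64(-0.001175443211596499))
[[-0.225, 0.1295], [-0.219, 0.1286], [-0.213, 0.1281], [-0.207, 0.1273], [-0.201, 0.1267], [-0.195, 0.1259], [-0.189, 0.125], [-0.183, 0.1243], [-0.177, 0.1237], [-0.171, 0.1229], [-0.165, 0.1224], [-0.159, 0.1216], [-0.153, 0.1209], [-0.147, 0.1203], [-0.141, 0.1195], [-0.135, 0.1185], [-0.129, 0.1179], [-0.123, 0.117], [-0.117, 0.1164], [-0.111, 0.1156], [-0.105, 0.1151], [-0.099, 0.1144], [-0.093, 0.1137]]
pan z 0.1107 tilt~ 0.12
wC
bar y -0.06061202375932878 -0.06779772302363665 -0.053426324495020903 xrange -0.014686223765410409 0.015535837267587938 ztop 0.1467724324571663
arm slope tilt 0.1184 z at pivot 0.1026 yawres (np.float64(-0.0012511432998176166), np.float64(-0.001545351824873634))
[[-0.195, 0.1252], [-0.189, 0.125], [-0.183, 0.1243], [-0.177, 0.1234], [-0.171, 0.1229], [-0.165, 0.122], [-0.159, 0.1214], [-0.1
[... 614 characters left out ...]
, 0.1037], [-0.177, 0.1036], [-0.111, 0.1033], [-0.105, 0.1032], [-0.099, 0.103], [-0.093, 0.103], [-0.087, 0.103], [-0.081, 0.1027], [-0.075, 0.1031], [-0.069, 0.103], [-0.063, 0.1029], [-0.057, 0.1026], [-0.051, 0.1024], [-0.045, 0.1025], [-0.039, 0.1023], [-0.033, 0.1026]]
pan z 0.123 tilt~ 0.0085
-0.305 0  
-0.301 0  
-0.297 0  
-0.293 0  
-0.289 0  
-0.285 40 [0.0991 0.1119 0.1292] -0.0008
-0.281 85 [0.0985 0.1202 0.1293] -0.0007
-0.277 139 [0.0951 0.1141 0.1285] 0.0004
-0.273 104 [0.0908 0.0992 0.1099] 0.0016
-0.269 0  
-0.265 12 [0.0958 0.0971 0.0976] 0.0018
-0.261 18 [0.097  0.0982 0.099 ] 0.0013
-0.257 23 [0.0972 0.0985 0.0998] 0.0015
-0.253 20 [0.0983 0.0996 0.1003] 0.0014
-0.249 0
```

Run:
```python
from h import *
manip.hold(.4); tilt(shot('wrist','w7'))
slide(.008,.0975,.0985,clear=.06,speed=.01)
xs_,u,n=frame(0)
manip.move_to(O+.17*u+[0,0,.27],barpose(0,0)[1]); manip.hold(1.2); tilt(shot('wrist','w8')); st()
manip.hold(.5); tilt(shot('wrist','w9'))
```

```text
bar y -0.14215244990389234 -0.1492763751093615 -0.13502852469842316 xrange -0.01382752065364564 0.015993999656846294 ztop 0.14054085636026145
arm slope tilt 0.0079 z at pivot 0.1021 yawres (np.float64(-0.003739390641203237), np.float64(-0.0008533556921005219))
[[-0.225, 0.1039], [-0.219, 0.104], [-0.213, 0.1041], [-0.207, 0.1041], [-0.201, 0.1039], [-0.195, 0.1038], [-0.189, 0.1036], [-0.183, 0.1039], [-0.177, 0.1037], [-0.111, 0.1029], [-0.105, 0.103], [-0.099, 0.1029], [-0.093, 0.1029], [-0.087, 0.1028], [-0.081, 0.1029], [-0.075, 0.1028], [-0.069, 0.1029], [-0.063, 0.1026], [-0.057, 0.1028], [-0.051, 0.1027], [-0.045, 0.1024], [-0.039, 0.1027], [-0.033, 0.1024]]
pan z 0.123 tilt~ 0.0084
at bar t39.13 p [ 0.593  -0.1744  0.1255] gap0.0880 ff 0.0 ft [-0.29  0.28  0.33]
gripped t40.24 p [ 0.5925 -0.174   0.1241] gap0.0153 ff 30.0 ft [-0.74  0.02  0.09]
slid t40.64 p [ 0.5925 -0.1749  0.1241] gap0.0154 ff 30.0 ft [-0.05  1.52 -0.43]
clear t42.38 p [ 0.5925 -0.1745  0.1838] gap0.0877 ff 0.0 ft [ 0.45 -0.89  0.33]
bar y -0.14358198466354963 -0.15070744104030112 -0.13645652828679813 xran
[... 699 characters left out ...]
]
bar y -0.1435218916587675 -0.1507989972352087 -0.13624478608232626 xrange -0.013775326299882084 0.015954283532433305 ztop 0.13985544051172832
arm slope tilt 0.0049 z at pivot 0.1021 yawres (np.float64(-0.004928578762760975), np.float64(-0.0009074253540277619))
[[-0.225, 0.1033], [-0.219, 0.1029], [-0.213, 0.103], [-0.207, 0.1031], [-0.201, 0.1029], [-0.195, 0.103], [-0.189, 0.1032], [-0.183, 0.1027], [-0.177, 0.103], [-0.111, 0.1026], [-0.105, 0.1026], [-0.099, 0.1026], [-0.093, 0.1026], [-0.087, 0.1023], [-0.081, 0.1024], [-0.075, 0.1024], [-0.069, 0.1024], [-0.063, 0.1023], [-0.057, 0.1022], [-0.051, 0.1023], [-0.045, 0.1022], [-0.039, 0.1025], [-0.033, 0.1022]]
pan z 0.1234 tilt~ 0.0045
```

Run:
```python
from h import *
for n in('w8','w9','w5'):
    L=loc(load(n)); b=L[(abs(L[:,0])<.038)&(L[:,1]<-.0)&(L[:,1]>-.28)&(abs(L[:,2]-.028)<.006)]
    A=np.c_[b[:,:2],np.ones(len(b))]; print(n,len(b),np.linalg.lstsq(A,b[:,2],rcond=None)[0])
    t=L[(L[:,1]<.15)&(L[:,1]>-.4)&(abs(L[:,2])<.008)&(abs(L[:,0])<.2)]
    A=np.c_[t[:,:2],np.ones(len(t))]; print(' table',np.linalg.lstsq(A,t[:,2],rcond=None)[0])
f=cv2.imread('pics/w9.png')[190:260,180:290]; cv2.imwrite('pics/z3.png',cv2.resize(f,None,fx=6,fy=6,interpolation=2))
```

```text
w8 10844 [ 0.00344515 -0.0004277   0.02679917]
 table [-0.00044816 -0.00079871 -0.00122225]
w9 10848 [ 0.00253477 -0.00018425  0.02683743]
 table [-0.00045495 -0.00075162 -0.0012147 ]
w5 8589 [ 0.00506742 -0.00068643  0.02689811]
 table [-0.00026621 -0.0007616  -0.0010586 ]
```

View pics/z3.png

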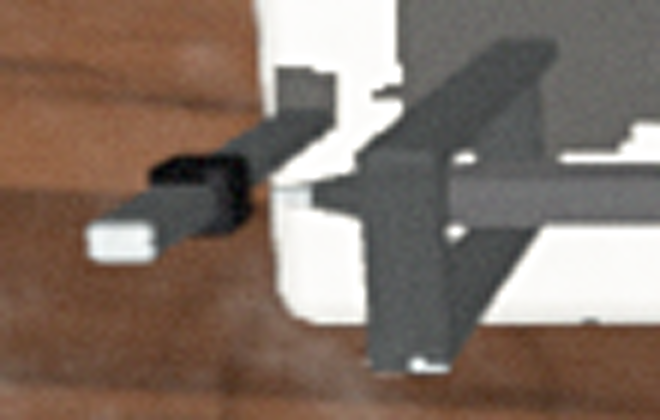

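The crop shows the pointer tip at about (275,195), just in front of the index block (225,190) and close to level. The table slope shows a bias of +0.0008 rad, so the true tilt is about +0.004. That needs about 0.5 mm more travel.

Run:
```python
from h import *
slide(.003,.0985,.09905,clear=.06,speed=.01)
xs_,u,n=frame(0)
manip.move_to(O+.17*u+[0,0,.27],barpose(0,0)[1]); manip.hold(1.2); tilt(shot('wrist','w10')); st()
manip.hold(.3); tilt(shot('wrist','w11'))
```

```text
at bar t45.73 p [ 0.5931 -0.1756  0.1248] gap0.0876 ff 0.0 ft [-1.33  0.46  0.12]
gripped t46.83 p [ 0.5926 -0.1751  0.1234] gap0.0154 ff 30.0 ft [ 0.55 -0.38 -0.4 ]
slid t47.23 p [ 0.5926 -0.1756  0.1234] gap0.0152 ff 30.0 ft [ 0.38  1.99 -0.05]
clear t48.97 p [ 0.5926 -0.1756  0.1831] gap0.0875 ff 0.0 ft [-0.29  0.04 -0.06]
bar y -0.14425928267287513 -0.15145506080003818 -0.13706350454571206 xrange -0.013625520995892381 0.01585699631611723 ztop 0.13920779530651056
arm slope tilt 0.0012 z at pivot 0.1021 yawres (np.float64(-0.006090210686794287), np.float64(-0.0009263264935222152))
[[-0.225, 0.1024], [-0.219, 0.1024], [-0.213, 0.1021], [-0.207, 0.1024], [-0.201, 0.1023], [-0.195, 0.1023], [-0.189, 0.1024], [-0.183, 0.1022], [-0.177, 0.1024], [-0.111, 0.1021], [-0.105, 0.1021], [-0.099, 0.1022], [-0.093, 0.102], [-0.087, 0.1022], [-0.081, 0.1022], [-0.075, 0.1021], [-0.069, 0.1021], [-0.063, 0.1022], [-0.057, 0.1022], [-0.051, 0.1022], [-0.045, 0.102], [-0.039, 0.1025], [-0.033, 0.102]]
pan z 0.1239 tilt~ 0.0
 t50.67 p [ 0.5941 -0.2017  0.27  ] gap0.0880 ff 0.0 ft [-0.11  0.28 -0.36]
bar y -0.14434639140508648 -0.1516525862379682 -0.13704019657220473 xrange -0.013745540900297781 0.01587250797783683 ztop 0.13930581257248795
arm slope tilt 0.0001 z at pivot 0.1022 yawres (np.float64(-0.005981196763821373), np.float64(-0.0009700499541199493))
[[-0.225, 0.1021], [-0.219, 0.1022], [-0.213, 0.1022], [-0.207, 0.1022], [-0.201, 0.1022], [-0.195, 0.1024], [-0.189, 0.1023], [-0.183, 0.1022], [-0.177, 0.1018], [-0.111, 0.1025], [-0.105, 0.1023], [-0.099, 0.1023], [-0.093, 0.1021], [-0.087, 0.102], [-0.081, 0.1023], [-0.075, 0.1021], [-0.069, 0.102], [-0.063, 0.1023], [-0.057, 0.1023], [-0.051, 0.102], [-0.045, 0.1023], [-0.039, 0.1022], [-0.033, 0.1022]]
pan z 0.1239 tilt~ 0.0003
```

Both measures now read level to within about 1 mrad, so I'm handing the job in.

```bash
python3 -c "
from h import *
print(manip.job_done()); "
```

```text
the job is handed in; nothing more can be done
None
```

I handed the job in at about 51 s: the cup stands flat on the tray beside the spice pot, the jar is in the pan, and the arm rests level to about 1 mrad by my measurements (poise near 99 mm, about 250 g).

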